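# Lock the adapter plug into the parts washer's cam-and-groove fill coupler

### The job

Close the parts washer's fill port: set the adapter plug upright into the open cam-and-groove coupler on the washer's riser and press it down through the snug seal until it bottoms firmly, with about 25 N, then swing the two cam arms down together until both are fully home and hold the plug. Work by feel and force nothing: neither the coupler nor an arm should ever feel more than 35 N. Leave the other parts where they are.

Things in the scene. Friction and masses are not known exactly. Their poses are not given: they have to be found in the camera images.
- plug_center (a point): Loose adapter plug (the male half), aluminium, 57.5 mm tall, about 0.14 kg, standing nose down. Point: on its axis, half-way up (28.75 mm above its underside); z up the axis. Nose 32 mm diameter, square-edged, 11 mm tall; groove 11 to 29 mm up; collar 40 mm diameter, 41 to 43.5 mm up; hex head above it, 14 mm tall, 32 mm across flats: flats face along x and every 60 degrees from it.
- coupler: Coupler: fixed upright aluminium socket, 48 mm outside, on the riser of the grey parts washer (tank 240 x 260 x 110 mm; flat deck 84 mm below this origin). Origin: centre of the open mouth, in the rim's plane; z up along the bore, y along the line of the two arms, towards the left one. Bore 34 mm diameter, square-edged, 1 mm clearance all round to the nose. Pivot ears reach 30 mm out.
- seat (a point): Point on the bore axis, 33 mm below the rim: the centre of the locked plug's underside (within 1 mm); its collar then stands 8 mm clear of the rim. A black seal in the bore resists the nose with 6 rising to 18 N over 10.5 mm, then a firm stop 1.6 to 6.1 mm below this point (it varies with wear: only feel tells). Let go, the plug springs back 4 to 6 mm. Left over 6 mm above here, the cams jam.
- cam_left (a joint): Angle (rad) of the brass cam arm on the coupler's +y side: 0 straight out level, negative a little upwards, 1.571 hanging down, home at its stop. Starts at -0.25 to 0.3; stays where left (pivot friction 0.06 N m), takes up to about 0.3 N m beyond 0.8 rad as the cam draws the plug down; does not spring back once home. Pivot pin: see left_pivot.
- cam_right (a joint): The same for the arm on the coupler's -y side; pivot pin at right_pivot.
- left_pivot (a point): Middle of the left arm's pivot pin, 24.5 mm out from the bore axis, 12 mm below the rim; its axes are the coupler's. The arm is a bar 12 mm wide and 7 mm thick ending in an eye 63 mm from the pin. Its top face (outer face when down) runs 9.5 mm from the pin's axis: the two arms, when home, measure 68 mm over their outer faces and end 9 mm above the deck.
- right_pivot (a point): The same for the right arm's pivot pin.
- bushing_a: Cream nylon flipper bushing, flange 28 mm in diameter, 22 mm tall, standing on the washer's lid: to be left alone. Origin at its underside.
- bushing_b: The second, equal bushing on the lid: to be left alone.
- housing: Blued steel plunger spring housing: tube 26 mm in diameter, 40 mm tall, on a 44 mm square foot, on the counter: to be left alone. Origin at its underside.
- skirt: Red translucent bumper skirt, 76 mm in diameter, 24 mm tall, on the counter: to be left alone. Origin at its underside.
Mind the look-alikes: they are no part of the job. There is more than one size of the part that bears plug_center; the job needs the largest.

How it is judged (in metres and radians):
On the way:
1. the plug is pressed down through the seal and bottoms (below its locked height, pressed onto the coupler with over 20 N) with both arms still out (z of plug_center in the frame of coupler below -0.005 m and horizontal distance between plug_center and coupler below 0.004 m and value of joint each of cam_left, cam_right below 0.7 rad and contact force between coupler and anything else above 20 N), for 0.15 s.
At the end, for the whole second after the job is handed in: Both cam arms are home (beyond 1.45 of 1.571 rad) and at rest, and the plug sits upright (within 0.06 rad) on the coupler's axis (within 2 mm), no more than 1.5 mm above its locked height (value of joint each of cam_left, cam_right above 1.45 rad and z of plug_center in the frame of coupler below -0.00275 m and horizontal distance between plug_center and coupler below 0.002 m and angle between the z axis of plug_center and the z axis of coupler, either way round below 0.06 rad and velocity of joint each of cam_left, cam_right below 0.1 rad/s); the robot touches nothing.
It fails at once if one arm is driven down well ahead of the other (one past 1.1 rad with the other still short of 0.5 rad) ((value of joint cam_left above 1.1 rad and value of joint cam_right below 0.5 rad) or (value of joint cam_right above 1.1 rad and value of joint cam_left below 0.5 rad)).
It fails at once if the coupler or its seal is rammed (more than 40 N) (contact force between coupler and anything else above 40 N).
It fails at once if a cam arm is forced (fingers press it with more than 40 N) (contact force between the fingers and cam_left above 40 N or contact force between the fingers and cam_right above 40 N).
It fails at once if another part is disturbed (moved more than 15 mm) (distance of any of bushing_a, bushing_b, housing, skirt from where it was at the start of the episode above 0.015 m).
It also fails if it takes over 72 s, if anything falls off the work surface, if the arm or the gripper's body presses on something with over 40 N, if the wrist force passes 120 N, or if a joint passes its speed limit or range.

### The arm

A 7-joint arm with a two-finger parallel gripper is mounted at the origin on the work surface. World frame = base frame: x ahead of the robot, y to its left, z up, the work surface at z = 0. Lengths are in mm, angles in rad, forces in N, time in s.
With the tool pointing down it reaches from about 400 to 875 mm from the base axis. Payload 19.3 kg.
Tool frame: the origin (TCP) lies at the very end of the fingers, on their centre line; the grasp point (between the pads) lies 19 mm behind it (grip_point_offset is the z of the grasp point in the tool frame, in mm); z points along the fingers, x is the direction in which the jaws open and shut, and the axes are right-handed (so a half turn about z gives the same grasp; the last joint's range is limited). The gripper opens to 85 mm and grips with 20 to 120 N. Pads are 22 mm wide; open, the fingers measure 114 mm over their backs; the gripper's body (76 mm by 85 mm) begins 54 mm behind the grasp point. The pads swing forward as they close: fully open they stand 13 mm farther back than shut.
Start: joints at [-0.07, 0.521, -0.036, 1.599, 0.021, 1.021, -0.113], TCP at [624.992, -0.025, 231.291] pointing down, gripper open.
Joint ranges: [-2.91, 2.91], [-0.3, 2.13], [-1.5, 1.42], [0.17, 2.43], [-1.26, 4.41], [0.16, 1.93], [-2.52, 2.52]. Speed limits (rad/s): [1.89, 1.89, 2.39, 2.39, 3.01, 3.01, 3.01].

### API

Orientations are given as a 3x3 rotation matrix whose columns are the frame's x, y, z axes.
In Python, from workcell import movep, movel, goto_joints, open_gripper, clamp, wait, inverse_kinematics, read_state, camera, PlanningError, finish_job, grip_point_offset gives the robot as it stands. Calls block until the motion is done:
- movep(position, orientation): joint-space move of the TCP to a pose.
- movel(position, frame=None, max_speed=150, guard=None): straight line of the TCP; frame=None keeps the orientation; max_speed is the mean speed in mm/s. With guard (N) it stops when the force on the tool has changed by that much, and returns True; else False.
- goto_joints(angles): joint-space move.
- open_gripper() and clamp(): open the fingers fully, or close them until they stop; the grip force is fixed at half the most.
- wait(seconds).
- inverse_kinematics(position, orientation): joint angles nearest the present ones, or None.
- read_state(): the state.
- camera(name): name is "scene" or "side" or "wrist"; returns a dict with "image" (384x512x3 uint8, blue, green, red), "range_z" (384x512 float32, mm along the optical axis (not along the pixel's ray), 0 where there is no reading), "fx", "fy", "cx", "cy" (pixels), "cam_to_world" (4x4, takes a point from camera to world coordinates). Camera axes: x right, y up, looking along -z (the intrinsics and any distortion apply to the point x, -y, -z); pixel columns grow to the right and rows downward; lengths in mm; the calibration is good to about 2 mm. A picture is of the moment at which its call begins.
A pose or a line that the arm cannot do raises PlanningError and nothing moves.
- finish_job(): hands the job in, once; it reports no verdict.
The state is a dict: "time": time; "qpos": joint angles; "qvel": joint speeds; "joint_efforts": joint torques, N m; "eef_pos": TCP position; "tool_rot": TCP orientation; "ft_force": force on the tool from outside, world axes, zero at the start; "torque": the same for the moment, N m; "finger_gap": finger opening in mm.
Only numpy, scipy, OpenCV 4.12 (cv2) and the standard library are available. Lean on these libraries where they do the work, as an engineer would, in place of code of your own. Each camera call takes 0.05 s, during which the arm holds its last target.

## Working session

There is one attempt and no reset: what is moved stays moved. The work goes in short steps, each a Python script; the robot and the scene stay as the last script left them, time stands still between calls to the robot, and variables do not carry over. Pictures are saved under pics/ and viewed, and the job is handed in when it is done.

```bash
ls; mkdir -p pics; cat > h.py <<'E'
import numpy as np, cv2
from workcell import *
def snap(n,tag):
    c=camera(n); cv2.imwrite(f'pics/{tag}.png',c['image']); np.savez(f'pics/{tag}.npz',**{k:np.array(v) for k,v in c.items()}); return c
def load(tag): 
    d=np.load(f'pics/{tag}.npz'); return {k:d[k] for k in d}
def px2w(c,u,v,z=None):
    """depth point"""
    z=c['range_z'][int(round(v)),int(round(u))] if z is None else z
    p=np.array([(u-c['cx'])/c['fx']*z,-(v-c['cy'])/c['fy']*z,-z,1]); return (c['cam_to_world']@p)[:3]
def ray(c,u,v,h):
    d=c['cam_to_world'][:3,:3]@np.array([(u-c['cx'])/c['fx'],-(v-c['cy'])/c['fy'],-1]); o=c['cam_to_world'][:3,3]
    return o+d*(h-o[2])/d[2]
def cloud(c):
    H,W=c['range_z'].shape; u,v=np.meshgrid(np.arange(W),np.arange(H)); z=c['range_z']
    p=np.stack([(u-c['cx'])/c['fx']*z,-(v-c['cy'])/c['fy']*z,-z],-1)
    return p@c['cam_to_world'][:3,:3].T+c['cam_to_world'][:3,3]
E
python3 - <<'E'
from h import *
for n in ['scene','side','wrist']:
    c=snap(n,n+'0'); print(n,[k for k in c], c['fx'],c['cx'],c['cam_to_world'].round(2).tolist(), (c['range_z']>0).mean())
s=read_state(); print(s, grip_point_offset)
E
```

```text
pics
scene ['image', 'range_z', 'fx', 'fy', 'cx', 'cy', 'cam_to_world'] 443.02026348785535 262.42104069107455 [[-0.55, -0.59, 0.59, 1195.32], [0.83, -0.37, 0.41, 364.67], [-0.02, 0.72, 0.7, 883.63], [0.0, 0.0, 0.0, 1.0]] 0.9960530598958334
side ['image', 'range_z', 'fx', 'fy', 'cx', 'cy', 'cam_to_world'] 408.7384098443347 249.12772298366528 [[0.97, 0.14, -0.22, 343.92], [-0.26, 0.48, -0.84, -976.06], [-0.01, 0.87, 0.5, 646.9], [0.0, 0.0, 0.0, 1.0]] 0.9959564208984375
wrist ['image', 'range_z', 'fx', 'fy', 'cx', 'cy', 'cam_to_world'] 300.22158250691547 255.22328473893015 [[1.0, -0.0, 0.0, 624.37], [-0.0, 0.95, 0.32, 83.86], [-0.0, -0.32, 0.95, 372.76], [0.0, 0.0, 0.0, 1.0]] 0.996124267578125
{'time': 0.15, 'qpos': array([-0.07022089,  0.52186797, -0.03632797,  1.59988329,  0.02118763,
        1.02111807, -0.11282694]), 'qvel': array([ 9.28855658e-04, -1.35931548e-03, -9.47830732e-04, -2.30786901e-04,
        1.50952403e-03,  3.71000901e-04,  1.84424701e-05]), 'joint_efforts': array([ 4.00798544e-04, -9.27376485e+01,  1.98035471e+00, -3.70049715e+01,
        1.79930578e-02,  6.46477114e-03, -1.41420460e-05]), 'eef_pos': array([ 6.24734045e+02, -1.41623264e-02,  2.30861399e+02]), 'tool_rot': array([[ 9.99999603e-01, -2.42251239e-05, -8.90846598e-04],
       [-2.42700159e-05, -9.99999998e-01, -5.03817725e-05],
       [-8.90845376e-04,  5.04033733e-05, -9.99999602e-01]]), 'ft_force': array([-0.05552051,  0.7948507 ,  0.50855929]), 'torque': array([0.03663485, 0.03549295, 0.00845278]), 'finger_gap': 85.45626865360737} -18.700000000000003
```

View pics/scene0.png

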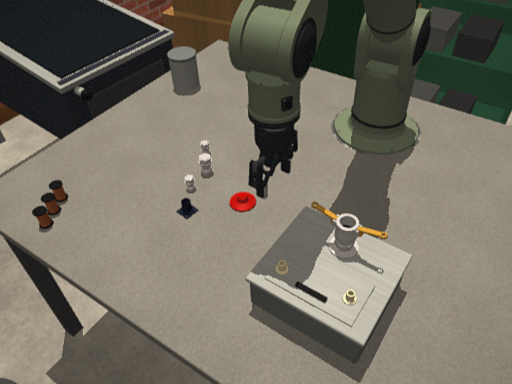

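View pics/side0.png

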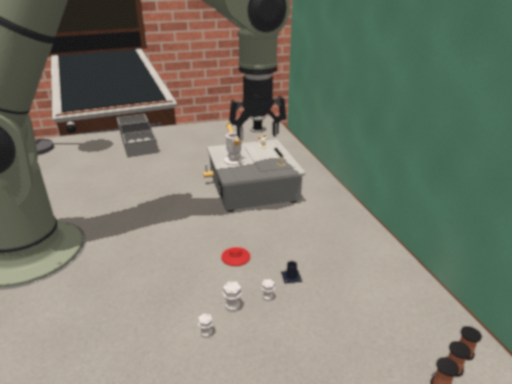

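View pics/wrist0.png

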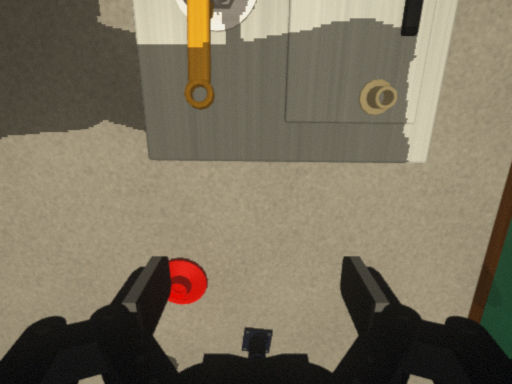

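```bash
python3 - <<'E'
from h import *
for t,pts in {'scene0':[(205,163),(205,147),(189,183),(346,218),(330,233),(316,206),(383,235),(187,208),(242,200)],'side0':[(232,293),(268,288),(205,323),(233,145),(207,174),(232,129)]}.items():
    c=load(t)
    for p in pts: print(t,p,px2w(c,*p).round(1))
c=load('scene0');P=cloud(c)
# objects above counter in the plug zone
m=((P[...,2]>12)&(P[...,1]<-50)&(P[...,1]>-500)&(P[...,2]<120)).astype(np.uint8)
n,l,s,ce=cv2.connectedComponentsWithStats(m)
for i in range(1,n):
    if s[i,4]>25:
        q=P[l==i]; print('scene',ce[i].round(),s[i,4],q.min(0).round(),q.max(0).round(),q.mean(0).round())
c=load('side0');P=cloud(c)
m=((P[...,2]>12)&(P[...,1]<-50)&(P[...,1]>-500)&(P[...,2]<120)).astype(np.uint8)
n,l,s,ce=cv2.connectedComponentsWithStats(m)
for i in range(1,n):
    if s[i,4]>25:
        q=P[l==i]; print('side',ce[i].round(),s[i,4],q.min(0).round(),q.max(0).round(),q.mean(0).round())
a=cv2.resize(load('scene0')['image'][125:265,150:400],None,fx=3,fy=3,interpolation=cv2.INTER_CUBIC)
cv2.imwrite('pics/crop1.png',a)
a=cv2.resize(load('side0')['image'][250:340,180:310],None,fx=5,fy=5,interpolation=cv2.INTER_CUBIC)
cv2.imwrite('pics/crop2.png',a)
E
```

```text
scene0 (205, 163) [ 485.7 -327.5   46.3]
scene0 (205, 147) [ 417.  -384.7   34.5]
scene0 (189, 183) [ 565.7 -322.4   33. ]
scene0 (346, 218) [580.9 151.5 183.4]
scene0 (330, 233) [572.8 117.1 104.4]
scene0 (316, 206) [597.4  87.5 198.6]
scene0 (383, 235) [592.6 237.3 194.8]
scene0 (187, 208) [ 638.5 -268.5   26.4]
scene0 (242, 200) [ 530.1 -165.6   20.1]
side0 (232, 293) [ 468.1 -358.    54.7]
side0 (268, 288) [ 550.2 -344.    35.5]
side0 (205, 323) [ 402.4 -408.1   39.2]
side0 (233, 145) [587.9 132.7 170. ]
side0 (207, 174) [517.3 224.1  38.5]
side0 (232, 129) [602.3 205.4 192.7]
scene [435.   7.] 410 [-945. -196.   31.] [-628.  -50.  108.] [-861. -105.   79.]
scene [344.  20.] 855 [-572. -485.   12.] [-544. -308.  120.] [-557. -400.   68.]
scene [352. 116.] 192 [  -5. -101.   12.] [ 82. -50. 118.] [ 56. -67.  54.]
scene [205. 145.] 77 [ 393. -409.   13.] [ 421. -381.   43.] [ 410. -391.   33.]
scene [205. 162.] 172 [ 453. -357.   13.] [ 494. -320.   58.] [ 478. -334.   43.]
scene [189. 180.] 92 [ 542. -345.   13.] [ 569. -318.   43.] [ 558. -328.   34.]
scene [242. 198.] 80 [ 507. -189.   12.] [ 536. -156.   24.] [ 522. -171.   18.]
scene [186. 204.] 115 [ 617. -294.   12.] [ 643. -266.   40.] [ 631. -279.   28.]
side [ 24. 247.] 2135 [ -40. -114.   12.] [ 91. -50. 120.] [ 25. -79.  59.]
side [235. 252.] 93 [ 503. -191.   12.] [ 531. -162.   24.] [ 517. -180.   19.]
side [292. 268.] 153 [ 614. -298.   12.] [ 639. -271.   40.] [ 626. -287.   28.]
side [268. 287.] 164 [ 539. -349.   12.] [ 567. -321.   43.] [ 552. -339.   34.]
side [232. 293.] 355 [ 452. -362.   12.] [ 491. -323.   58.] [ 470. -348.   44.]
side [205. 322.] 202 [ 390. -414.   12.] [ 419. -384.   43.] [ 404. -402.   35.]
```

View pics/crop1.png

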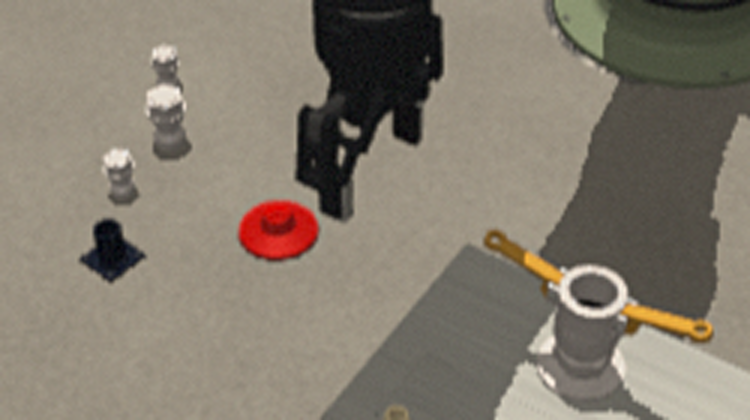

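View pics/crop2.png

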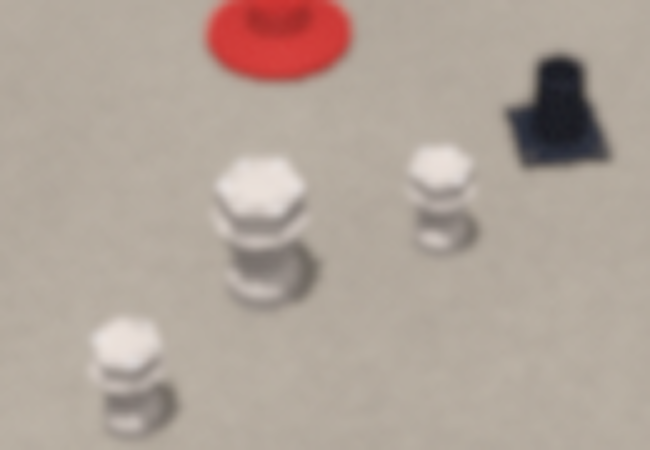

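```bash
python3 - <<'E'
from h import *
R0=np.array([[1,0,0],[0,-1,0],[0,0,-1.]])
t=read_state()['time']
movep([588,152,330],R0); c=snap('wrist','wc'); s=read_state();print(s['time']-t,s['eef_pos'],s['ft_force']); 
P=cloud(c); 
rim=(P[...,2]>185)&(P[...,2]<205)
q=P[rim]; print(len(q),np.histogram(q[:,2],20))
E
```

```text
0.8167 [588.06668587 150.88068822 329.37478407] [ 0.00632246 -0.34699466 -0.24694619]
2722 (array([ 18,  16,  12,  36,  74,  94, 150, 398, 582, 243, 126, 113, 130,
       125, 141, 127, 110, 102,  75,  50]), array([185.11577103, 186.10901741, 187.10226378, 188.09551016,
       189.08875654, 190.08200292, 191.0752493 , 192.06849567,
       193.06174205, 194.05498843, 195.04823481, 196.04148119,
       197.03472756, 198.02797394, 199.02122032, 200.0144667 ,
       201.00771308, 202.00095946, 202.99420583, 203.98745221,
       204.98069859]))
```

View pics/wc.png

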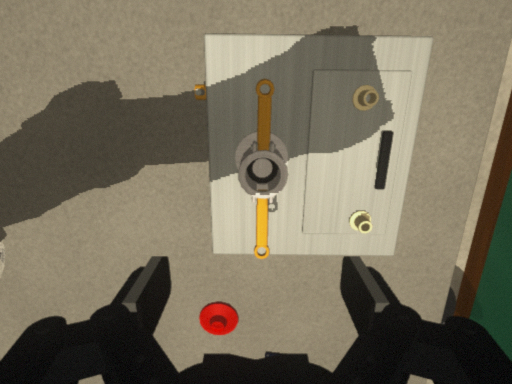

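```bash
cat >> h.py <<'E'
R0=np.array([[1,0,0],[0,-1,0],[0,0,-1.]])
def Rz(a): return np.array([[np.cos(a),-np.sin(a),0],[np.sin(a),np.cos(a),0],[0,0,1.]])
E
python3 - <<'E'
from h import *
t=read_state()['time']
for k,(a,xy) in {'A':(np.pi/2,(585,150)),'B':(-np.pi/2,(585,150)),'C':(0,(585,150))}.items():
    movep([*xy,275],Rz(a)@R0); wait(0.3); c=snap('wrist','wc'+k); s=read_state();print(k,s['time']-t,s['eef_pos'],s['qpos'][6])
print(s['tool_rot'].round(4).tolist())
E
python3 - <<'E'
from h import *
cv2.imwrite('pics/abc.png',np.hstack([load('wc'+k)['image'] for k in 'AB'])[:, :, :][::1] if 0 else cv2.resize(np.hstack([load('wc'+k)['image'] for k in 'AB']),(800,300)))
E
```

```text
A 1.6916000000000002 [584.98525253 150.06246282 275.0292579 ] 1.0605357802859907
B 2.2916000000000003 [585.00758514 149.96485883 274.97691147] 1.0607529795472694
C 3.975 [585.01833929 149.9398302  274.99161753] -0.362458942787558
[[1.0, 0.0001, -0.0], [0.0001, -1.0, 0.0], [-0.0, -0.0, -1.0]]
```

View pics/abc.png

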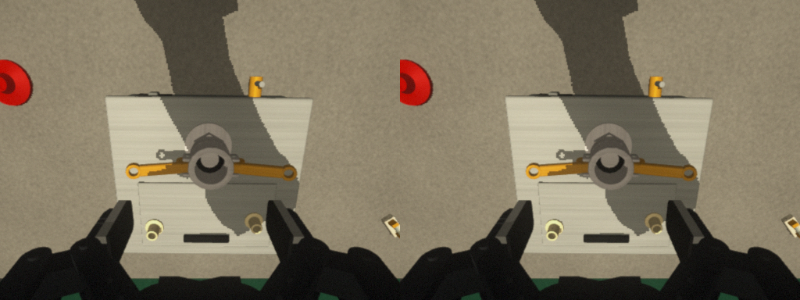

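View pics/wcC.png

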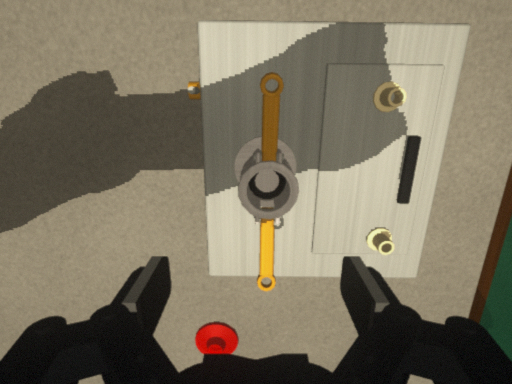

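```bash
cat > fit.py <<'E'
from h import *
from scipy.optimize import least_squares
def circ(p):
    A=np.c_[2*p,np.ones(len(p))]; x=np.linalg.lstsq(A,(p**2).sum(1),rcond=None)[0]; return x[:2],np.sqrt(x[2]+x[0]**2+x[1]**2)
def coupler(c,z=194,ctr=(583,150)):
    P=cloud(c)
    m=(abs(P[...,2]-z)<4)&(np.hypot(P[...,0]-ctr[0],P[...,1]-ctr[1])<27)
    zz=np.median(P[m][:,2])
    m=m.astype(np.uint8)
    cs,h=cv2.findContours(m,cv2.RETR_CCOMP,cv2.CHAIN_APPROX_NONE)
    out=[]
    for k in cs:
        if len(k)<40: continue
        w=np.array([ray(c,*p[0],zz)[:2] for p in k]);
        x,r=circ(w)
        for _ in range(3):
            g=abs(np.hypot(*(w-x).T)-r)<1.0; x,r=circ(w[g])
        out.append((x.round(2),round(r,2),g.sum(),len(k)))
    return zz,out
def arms(c):
    P=cloud(c); hsv=cv2.cvtColor(c['image'],cv2.COLOR_BGR2HSV)
    m=(cv2.inRange(hsv,(8,130,40),(30,255,255))>0)&(P[...,2]>150)&(P[...,2]<225)
    L=P[m]; print('arm px',len(L))
    for s in (1,-1):
        q=L[(L[:,1]-150)*s>28]
        if len(q)<20: continue
        # slope of z along y
        a=np.polyfit(q[:,1]*s,q[:,2],1); b=np.polyfit(q[:,1],q[:,0],1)
        print('side',s,'slope',round(-np.arctan(a[0]),3),'dx/dy',b[0].round(4),'x at 150',np.polyval(b,150).round(1),'ymax',(q[:,1]*s).max().round(1), 'z@40', np.polyval(a,150*s+40).round(1))
if __name__=='__main__':
    for t in ['wcA','wcC']: 
        c=load(t); print(t,coupler(c)); arms(c)
E
python3 fit.py
```

```text
wcA (np.float64(193.10147429914872), [(array([589.41, 153.69]), np.float64(19.63), np.int64(43), 231)])
arm px 2293
side 1 slope -0.24 dx/dy 0.0293 x at 150 591.8 ymax 245.9 z@40 190.9
side -1 slope -0.205 dx/dy 0.0019 x at 150 592.6 ymax -77.3 z@40 196.7
wcC (np.float64(193.1081240005608), [(array([590.23, 153.85]), np.float64(19.74), np.int64(37), 221)])
arm px 2303
side 1 slope -0.226 dx/dy 0.0128 x at 150 594.1 ymax 247.0 z@40 191.8
side -1 slope -0.199 dx/dy 0.0064 x at 150 593.9 ymax -77.4 z@40 196.9
```

```bash
sed -i 's/ctr=(583,150)/ctr=(592.5,161)/; s/\[:,1\]-150)\*s>28/[:,1]-161)*s>34/' fit.py
python3 - <<'E'
from fit import *
q=read_state()['qpos']
movep([592.5,161,275],Rz(np.pi/2)@R0); wait(.3); c=snap('wrist','wd1'); print(coupler(c)); arms(c)
q=read_state()['qpos'].copy(); q[6]-=np.pi; goto_joints(q); wait(.3); c=snap('wrist','wd2'); print(coupler(c)); arms(c)
print(coupler(load('wcC')), read_state()['eef_pos'], read_state()['time'])
for t in ['scene0','side0']: print(coupler(load(t)))
for t in ['wd1','wd2','wcC']:
  c=load(t); P=cloud(c); m=(abs(P[...,2]-193.5)<2.5)&(np.hypot(P[...,0]-592.5,P[...,1]-161)<25)
  print(P[m].mean(0),P[m].min(0),P[m].max(0))
E
```

```text
(np.float64(193.24953393760364), [(array([593.58, 162.01]), np.float64(23.57), np.int64(152), 199), (array([593.5 , 162.13]), np.float64(16.92), np.int64(117), 117)])
arm px 2346
side 1 slope -0.241 dx/dy 0.0263 x at 150 592.0 ymax 245.9 z@40 190.9
side -1 slope -0.215 dx/dy 0.0025 x at 150 592.7 ymax -76.7 z@40 196.6
(np.float64(193.30808544594754), [(array([595.07, 161.67]), np.float64(23.55), np.int64(144), 196), (array([595.16, 161.73]), np.float64(16.92), np.int64(119), 119)])
arm px 2343
side 1 slope -0.246 dx/dy -0.0031 x at 150 596.4 ymax 246.5 z@40 191.0
side -1 slope -0.213 dx/dy 0.0224 x at 150 595.6 ymax -77.2 z@40 196.6
(np.float64(193.21541384625274), [(array([594.38, 162.58]), np.float64(23.57), np.int64(149), 209), (array([594.46, 162.71]), np.float64(16.97), np.int64(122), 122)]) [592.49019304 161.04264393 275.01797422] 9.7167
(np.float64(191.2434605686792), [(array([596.06, 161.08]), np.float64(22.19), np.int64(38), 58), (array([596.93, 160.57]), np.float64(18.76), np.int64(25), 49)])
(np.float64(190.54245432030044), [])
[592.43167558 161.50382943 193.28983743] [570.256802   136.21217241 191.01027893] [617.21273713 185.16116028 195.8330471 ]
[594.80824397 161.17009235 193.3771277 ] [570.98839785 136.578049   191.01494286] [617.42083867 185.55994094 195.58538696]
[593.48433392 162.51859906 193.26549725] [570.72599957 136.31846185 191.00779404] [617.27326941 185.70529497 195.45524769]
```

```bash
cat > fit2.py <<'E'
from fit import *
def plug(c,z=57.5,ctr=(472,-341)):
    P=cloud(c)
    m=((P[...,2]>z-4)&(P[...,2]<z+4)&(np.hypot(P[...,0]-ctr[0],P[...,1]-ctr[1])<28)).astype(np.uint8)
    zz=np.median(P[m>0][:,2])
    k=max(cv2.findContours(m,cv2.RETR_EXTERNAL,cv2.CHAIN_APPROX_NONE)[0],key=len)
    w=np.array([ray(c,*p[0],zz)[:2] for p in k],np.float32)
    (cx,cy),r=cv2.minEnclosingCircle(w); x,rr=circ(w)
    h=cv2.convexHull(w)[:,0]; M=cv2.moments(h.reshape(-1,1,2)); cm=np.array([M['m10'],M['m01']])/M['m00']
    # support width vs angle -> min at flats
    an=np.radians(np.arange(0,60,1)); wd=[np.mean([np.ptp(h@[np.cos(a+j),np.sin(a+j)]) for j in np.radians([0,60,120])]) for a in an]
    f=np.array(wd); ph=np.angle((f*np.exp(-6j*an)).sum()); # f ~ cos(6a+ph)
    amin=(np.pi-ph)/6
    amin=((np.pi+np.angle((f*np.exp(6j*an)).sum()))/6)
    return zz,(cx,cy,r),x,rr,cm,np.degrees(amin)%60,np.degrees(an[f.argmin()]),f.min(),f.max()
E
python3 - <<'E'
from fit2 import *
movep([472,-341,170],R0); 
q=read_state()['qpos'];print(q[6],read_state()['time'])
b=-2.0 if q[6]>0 else 0
for k,d in (('p1',np.pi/2),('p2',-np.pi/2)):
    a=q.copy(); a[6]+=d
    if abs(a[6])>2.5: print('skip',k); continue
    goto_joints(a); wait(.3); c=snap('wrist',k); print(plug(c)); s=read_state(); print(s['eef_pos'],s['tool_rot'].round(3).tolist(),s['time'])
E
```

```text
0.19084684414541223 11.7667
(np.float64(57.18858692363696), (469.559814453125, -338.3133850097656, 18.209320068359375), array([ 469.58453615, -338.31763058]), np.float64(16.616439264337718), array([ 469.54562778, -338.30913957]), np.float64(12.928259003944468), np.float64(13.0), np.float64(32.1857852773646), np.float64(36.146735389559844))
[ 472.53319197 -340.42434229  170.16653516] [[-0.0, 1.0, 0.0], [1.0, 0.0, 0.0], [0.0, 0.0, -1.0]] 13.5667
(np.float64(57.25282774293261), (470.9130554199219, -338.756103515625, 18.25763702392578), array([ 471.04427879, -338.937948  ]), np.float64(16.6463607249482), array([ 471.01309261, -338.89984456]), np.float64(13.265475476359526), np.float64(13.0), np.float64(32.23477157135115), np.float64(36.350688025236884))
[ 472.53498655 -340.43478828  170.17003656] [[0.0, -1.0, 0.0], [-1.0, -0.0, 0.0], [-0.0, -0.0, -1.0]] 16.675
```

View pics/p1.png

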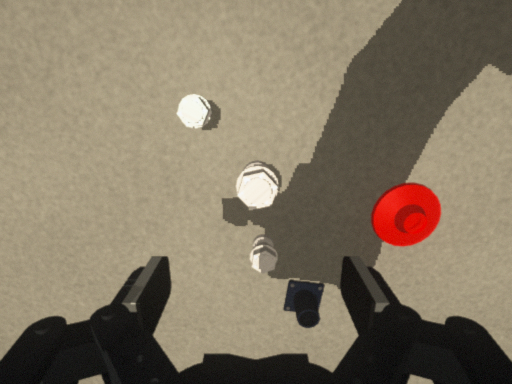

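```bash
python3 - <<'E'
from fit2 import *
R=Rz(np.radians(73))@R0
movep([470.3,-338.6,110],R); wait(.2); movel([470.3,-338.6,45],max_speed=80); wait(.2)
s=read_state(); print(s['eef_pos'],s['tool_rot'][:,0],s['qpos'][6]); snap('wrist','g0'); 
clamp(); s=read_state(); print(s['finger_gap'],s['eef_pos'],s['time']); c=snap('wrist','g1')
movel([470.3,-338.6,140],max_speed=120); wait(.3); s=read_state(); print(s['finger_gap'],s['ft_force'],s['time']); c=snap('wrist','g2'); snap('side','g2s')
E
python3 -c "
from h import *
cv2.imwrite('pics/g.png',cv2.resize(np.hstack([load(k)['image'] for k in ['g0','g2']]),(800,300)))
c=load('g2s')['image'];cv2.imwrite('pics/gs.png',cv2.resize(c[180:330,160:320],None,fx=4,fy=4))"
```

```text
[ 470.43988356 -338.80078292   45.39559551] [ 2.92513198e-01  9.56261432e-01 -3.21760030e-04] 0.978543113136108
30.277780282194893 [ 470.53223205 -338.70018888   45.33270092] 20.7917
30.138508809700046 [-0.30321868 -0.33961521 -1.92929465] 22.0833
```

View pics/g.png

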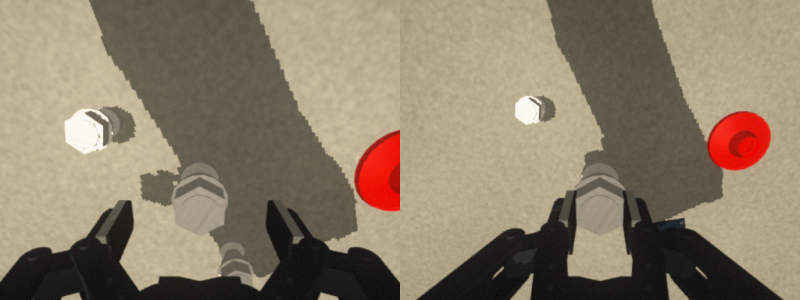

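View pics/gs.png

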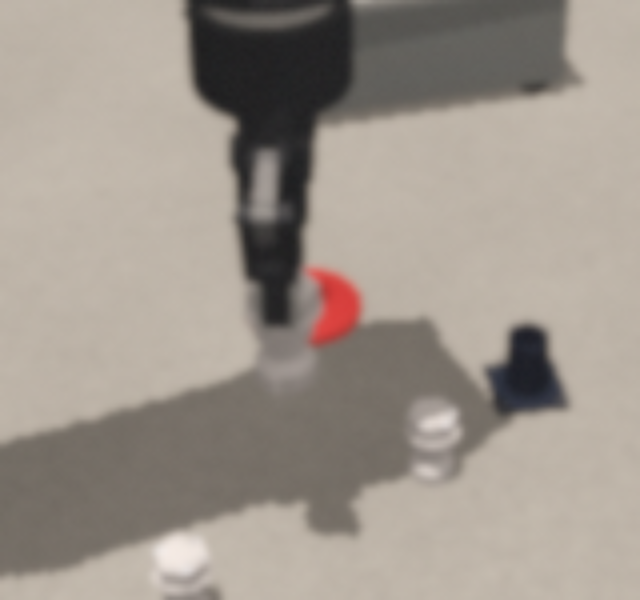

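```bash
python3 - <<'E'
from fit2 import *
movel([470.3,-338.6,290],max_speed=250)
movep([594.3,161.9,262],R0); wait(.3)
s=read_state(); print(s['eef_pos'],s['ft_force'],s['time'],s['qpos'][6]); snap('wrist','i0')
g=movel([594.3,161.9,228],max_speed=30,guard=5); s=read_state(); print(g,s['eef_pos'],s['ft_force'],s['torque'],s['time']); snap('wrist','i1')
E
```

```text
[594.44127066 161.46790809 261.99482759] [ 0.25929276  0.24925322 -1.2416782 ] 25.1083 -0.7924864467818271
False [594.34491735 161.90823103 228.15613482] [-0.1278644  -0.41841946 -1.4685238 ] [-0.00741783  0.03101317  0.00346066] 26.4417
```

View pics/i1.png

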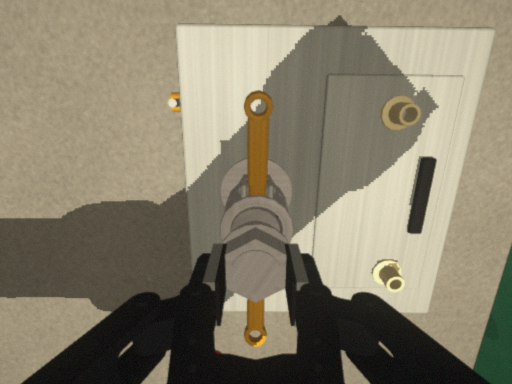

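```bash
python3 - <<'E'
from fit2 import *
g=movel([594.3,161.9,213],max_speed=30,guard=4); s=read_state(); print(g,s['eef_pos'][2],s['ft_force'],s['time'])
t0=s['time']; z=s['eef_pos'][2]
f0=-1.4
while z>194:
    z-=0.6 if s['ft_force'][2]<17 else 0.25
    movel([594.3,161.9,z],max_speed=20,guard=9); s=read_state()
    print(round(z,2),s['eef_pos'].round(2),s['ft_force'].round(1),round(s['time']-t0,2))
    if s['ft_force'][2]-f0>25.0 or np.hypot(*s['ft_force'][:2])>10: break
    if s['time']-t0>9: break
E
```

```text
False 212.95307792768793 [-0.62382987 -0.78871756 -2.02665472] 27.1417
212.35 [594.3  161.86 212.4 ] [ 0.1 -0.2 -2.1] 0.25
211.75 [594.29 161.87 211.75] [-0.5  1.1 -1.5] 0.5
211.15 [594.35 161.92 211.29] [-0.3 -0.5  2.2] 0.75
210.55 [594.36 161.95 210.68] [-1.  -0.9  5.2] 1.0
209.95 [594.37 161.96 210.04] [-0.9 -0.6  4.8] 1.25
209.35 [594.33 161.94 209.42] [-1.1 -0.9  4.6] 1.5
208.75 [594.38 161.94 208.84] [-1.  -0.3  5.4] 1.75
208.15 [594.35 161.94 208.28] [-0.7 -0.2  5.1] 2.0
207.55 [594.38 161.92 207.71] [-0.8 -0.3  5.3] 2.25
206.95 [594.37 161.94 207.15] [-1.5 -1.   7.6] 2.5
206.35 [594.38 162.01 206.62] [-2.1 -0.6  8.3] 2.75
205.75 [594.36 161.98 206.04] [-1.3  0.1  9.3] 3.0
205.15 [594.36 161.99 205.49] [-2.1 -0.8  8.7] 3.25
204.55 [594.38 161.99 204.93] [-1.3 -1.3  9.6] 3.5
203.95 [594.41 162.   204.38] [-2.4 -1.2 10.2] 3.75
203.35 [594.41 162.03 203.82] [-2.3 -1.1 10.5] 4.0
202.75 [594.4  162.03 203.25] [-1.9 -1.9 11.3] 4.25
202.15 [594.44 162.01 202.73] [-2.4 -1.3 12.4] 4.5
201.55 [594.43 162.03 202.16] [-3.2 -1.7 12.7] 4.75
200.95 [594.43 162.06 201.6 ] [-2.3 -1.  13.8] 5.0
200.35 [594.42 162.07 201.11] [-3.3 -1.  14.6] 5.25
199.75 [594.52 162.19 201.01] [-5.7 -1.9 22.4] 5.5
199.5 [594.55 162.25 201.04] [-6.3 -2.9 26.1] 5.75
```

```bash
python3 - <<'E'
from fit2 import *
wait(.3); s=read_state(); print(s['ft_force'],s['eef_pos'],s['time'])
open_gripper(); wait(.1); s=read_state(); print(s['ft_force'],s['finger_gap'],s['time'])
movel([594.3,161.9,290],max_speed=200); 
movep([594.3,161.9,290],Rz(np.pi/2)@R0); wait(.3); c=snap('wrist','j0'); s=read_state(); print(s['eef_pos'],s['time'],s['qpos'][6])
print(plug(c,z=222,ctr=(594.3,161.9))); arms(c)
E
```

```text
[-6.71057667 -2.88684609 26.39084297] [594.56038384 162.22328924 201.0190184 ] 33.1917
[0.06721613 0.47619752 0.07897713] 85.39837276740313 33.875
[594.30166936 161.94021532 290.05382402] 36.1333 0.6243428816877046
(np.float64(218.35842464491438), (592.5787353515625, 161.95970153808594, 12.638091087341309), array([594.81746105, 163.91106241]), np.float64(7.615612450180636), array([594.84083452, 164.66284889]), np.float64(53.892456150515734), np.float64(0.0), np.float64(20.297936678455233), np.float64(21.15030916459988))
arm px 2066
side 1 slope -0.242 dx/dy 0.0222 x at 150 592.4 ymax 246.7 z@40 190.9
side -1 slope -0.219 dx/dy -0.0002 x at 150 592.6 ymax -77.4 z@40 196.6
```

View pics/j0.png

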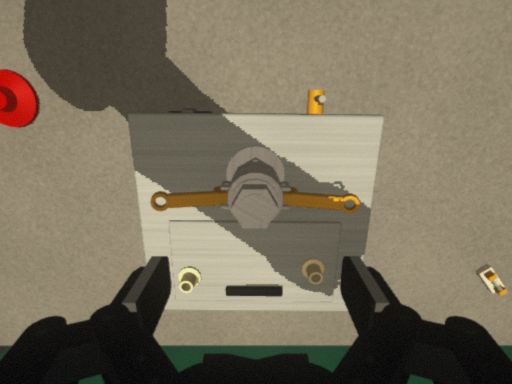

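```bash
python3 - <<'E'
from fit2 import *
x,y=594.3,161.9
movel([x,y,196],max_speed=120,guard=10); s=read_state(); print(s['eef_pos'],s['ft_force'].round(1),s['time'])
for z in list(np.arange(190,151,-4.)):
    g=movel([x,y,z],max_speed=40,guard=22); s=read_state()
    print(g,z,s['eef_pos'].round(1),s['ft_force'].round(1),s['torque'].round(2),round(s['time'],2))
    if g or abs(s['ft_force'][2])>45: break
E
```

```text
[594.52762827 162.19137138 196.70916623] [0.1 0.4 0.9] 37.0667
False 190.0 [594.3 161.8 190. ] [ 0.4 -0.3  0.3] [-0.    0.04 -0.06] 37.37
False 186.0 [594.2 161.8 185.8] [-0.5 -0.1  0.7] [ 0.    0.01 -0.02] 37.62
False 182.0 [594.2 161.9 181.8] [-0.7 -0.7  0.3] [-0.01 -0.02 -0.02] 37.87
False 178.0 [594.3 162.  177.9] [-0.3 -1.2 -1. ] [0.   0.03 0.03] 38.12
False 174.0 [594.3 162.  174. ] [-0.1  1.   0.5] [0.18 0.   0.02] 38.37
False 170.0 [594.3 161.9 169.9] [1.  0.7 0.1] [ 0.13 -0.06  0.01] 38.62
False 166.0 [594.2 161.8 165.8] [-1.6  1.1  0.7] [ 0.02  0.04 -0.01] 38.87
False 162.0 [594.3 161.9 161.9] [0.5 0.8 0. ] [ 0.03 -0.04 -0.03] 39.12
False 158.0 [594.3 161.9 157.9] [ 0.6  0.7 -0.3] [ 0.12 -0.1  -0.04] 39.37
False 154.0 [594.3 161.9 153.8] [ 0.9  0.3 -0.6] [ 0.13 -0.07 -0.02] 39.62
```

```bash
python3 - <<'E'
from fit2 import *
a=snap('scene','k0')['image'];b=snap('wrist','k1')['image']; d=snap('side','k2')['image']
cv2.imwrite('pics/k.png',np.hstack([cv2.resize(a[180:320,270:430],(400,350)),cv2.resize(d[90:202,170:298],(400,350))]))
E
```

```text
(no output)
```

View pics/k.png

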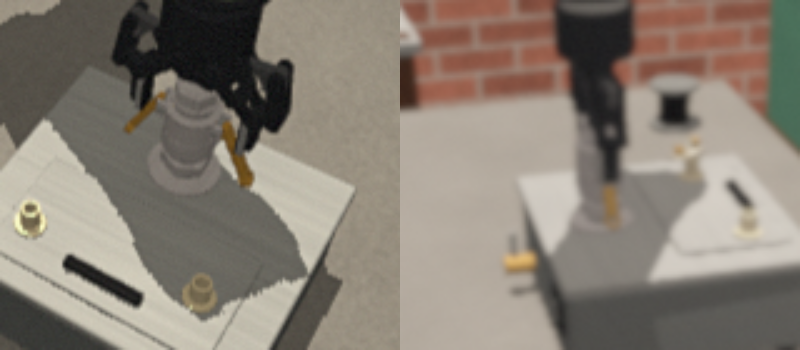

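View pics/k1.png

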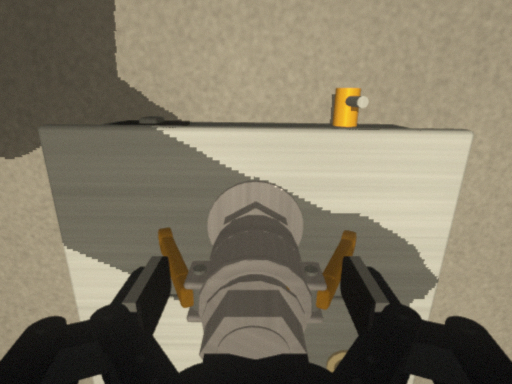

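```bash
python3 - <<'E'
from fit2 import *
x,y=594.3,161.9
g=movel([x,y,151],max_speed=30,guard=22); s=read_state(); print(g,s['eef_pos'].round(1),s['ft_force'].round(1),s['torque'].round(2))
movel([x,y,270],max_speed=200); clamp()
a=np.radians(25)
def Rt(sgn): # lean outward sgn*y
    zt=np.array([0,-sgn*np.sin(a),-np.cos(a)]); xt=np.array([1.,0,0]); return np.c_[xt,np.cross(zt,xt),zt]
R=Rt(1)
print(inverse_kinematics([x,y+95,240],R),inverse_kinematics([x,y-95,240],Rt(-1)))
movep([x,y+95,270],R); s=read_state(); print(s['eef_pos'],s['finger_gap'],s['time']); c=snap('scene','l0')
g=movel([x,y+95,140],max_speed=150,guard=8); s=read_state(); print(g,s['eef_pos'],s['time'])
E
python3 -c "
from h import *
c=load('l0')['image'];cv2.imwrite('pics/l.png',cv2.resize(c[150:330,270:430],None,fx=3,fy=3))"
```

```text
False [594.3 161.9 150.9] [ 0.9 -0.6  0.5] [ 0.15 -0.15 -0.04]
[-0.27233068  0.7788352  -0.72454253  1.32791368  0.73890758  1.60308961
 -1.06080965] [ 0.72823189  0.74861382 -1.13202381  1.65789544  0.28491567  1.00897845
 -0.37509018]
[594.47872782 256.41455838 269.89928614] 0.3243217965309871 43.0417
False [594.63370711 257.23498021 140.94875657] 44.1083
```

View pics/l.png

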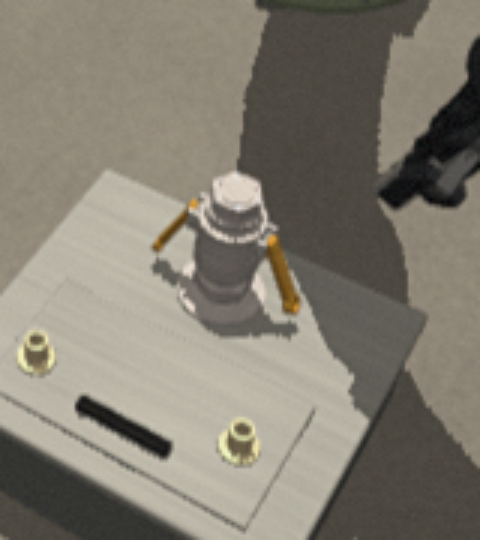

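```bash
cat > push.py <<'E'
from fit2 import *
x,y=594.3,161.9
def push(sg,ends):
    f0=read_state()['ft_force'][1]
    for o in ends:
        g=movel([x,y+sg*o,140],max_speed=40,guard=14); s=read_state()
        print(g,o,s['eef_pos'].round(1),s['ft_force'].round(1),s['torque'].round(2),round(s['time'],2))
        if abs(s['ft_force'][1]-f0)>20: break
E
python3 - <<'E'
from push import *
push(1,[70,60,54,50,47,45,44,43,42,41])
snap('scene','m0')
E
python3 -c "
from h import *
c=load('m0')['image'];cv2.imwrite('pics/m.png',cv2.resize(c[150:330,270:430],None,fx=3,fy=3))"
```

```text
False 70 [594.3 232.1 140. ] [-0.4 -0.5  0.1] [0.45 0.03 0.01] 44.88
False 60 [594.4 221.6 140.1] [-0.   0.4 -0.3] [0.49 0.03 0.  ] 45.28
False 54 [594.4 215.5 140. ] [-0.6 -0.4  0.3] [ 0.45 -0.05 -0.05] 45.58
False 50 [594.3 211.5 140. ] [-0.5  0.1 -0.2] [ 0.42 -0.   -0.02] 45.83
False 47 [594.3 208.7 140. ] [ 0.6 -0.3  0.6] [0.49 0.05 0.01] 46.08
False 45 [594.3 206.7 140. ] [ 0.5  0.6 -0.3] [ 0.61 -0.    0.04] 46.33
False 44 [594.3 205.8 140. ] [-1.   1.9 -0.6] [ 0.8   0.02 -0.03] 46.58
False 43 [594.3 204.8 140. ] [-1.2  0.5 -1.5] [0.85 0.01 0.03] 46.83
False 42 [594.2 204.1 140. ] [-0.3  4.1 -2.6] [ 1.47 -0.01 -0.02] 47.08
False 41 [594.2 203.9 140. ] [-0.2  7.9 -2.8] [ 2.25 -0.06  0.05] 47.33
```

View pics/m.png

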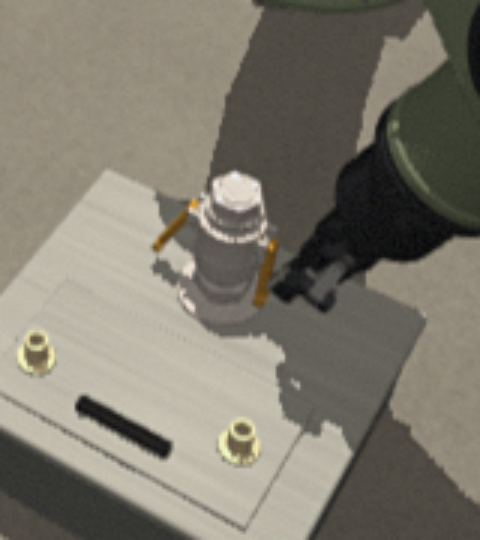

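```bash
python3 - <<'E'
from push import *
push(1,[40,39,38])
movel([x,y+70,140],max_speed=100); movel([x,y+95,270],max_speed=200)
R=Rz(0)@R0
a=np.radians(25); sg=-1
zt=np.array([0,np.sin(a),-np.cos(a)]); xt=np.array([1.,0,0]); R=np.c_[xt,np.cross(zt,xt),zt]
movep([x,y,320],R0)
movep([x,y-95,270],R); s=read_state(); print(s['eef_pos'],s['time'])
g=movel([x,y-95,140],max_speed=150,guard=8); print(g)
push(-1,[70,50,46,44,43,42,41,40,39,38])
snap('scene','n0')
E
python3 -c "
from h import *
c=load('n0')['image'];cv2.imwrite('pics/n.png',cv2.resize(c[150:330,270:430],None,fx=3,fy=3))"
```

```text
False 40 [594.2 203.8 140. ] [ 0.8 12.3 -2.9] [ 3.08 -0.17  0.11] 47.63
False 39 [594.2 203.6 140. ] [ 1.5 16.1 -3.3] [ 3.94 -0.19  0.12] 47.88
False 38 [594.2 203.6 140. ] [ 2.9 20.6 -3.3] [ 4.83 -0.37  0.2 ] 48.13
[594.09890336  68.48901088 269.76976785] 51.0083
False
False 70 [594.3  91.7 139.9] [-0.2 -0.4 -0.6] [-0.44 -0.06  0.02] 52.8
False 50 [594.3 112.2 140.1] [-0.6  0.8 -0.2] [-0.42 -0.01 -0.02] 53.45
False 46 [594.3 116.2 140.1] [ 0.3  0.3 -0.4] [-0.46  0.01 -0.05] 53.7
False 44 [594.3 118.  140. ] [-0.1 -1.3 -0. ] [-0.66  0.    0.02] 53.95
False 43 [594.3 118.9 139.9] [ 0.9 -0.8 -1.4] [-0.91  0.03  0.02] 54.2
False 42 [594.3 119.3 139.8] [-1.3 -5.8 -0.4] [-1.65  0.12  0.1 ] 54.45
False 41 [594.4 119.5 139.7] [ -1.8 -11.4   2.6] [-2.45  0.4   0.18] 54.7
False 40 [594.4 119.7 139.6] [ -3.2 -17.3   6.4] [-3.15  0.67  0.34] 54.95
False 39 [594.5 119.8 139.5] [ -4.9 -22.6   9.9] [-3.99  1.    0.53] 55.2
```

View pics/n.png

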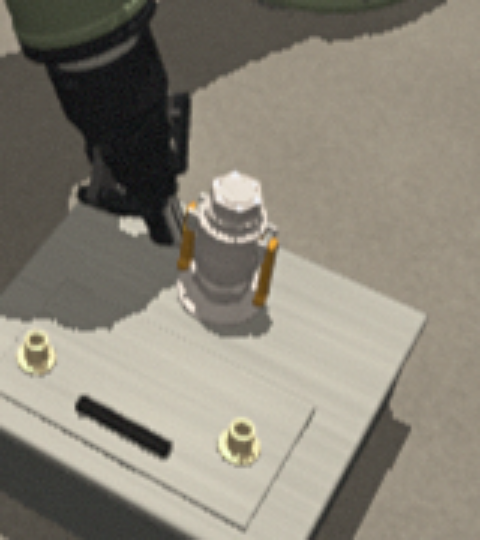

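```bash
python3 - <<'E'
from push import *
movel([x,y-70,140],max_speed=100); movel([x,y-95,280],max_speed=200)
movep([x,y,330],Rz(np.pi/2)@R0); wait(.3); c=snap('wrist','o0'); snap('scene','o1'); s=read_state(); print(s['time'],s['ft_force'].round(1))
print(plug(c,z=218,ctr=(594.3,161.9)))
P=cloud(c); hsv=cv2.cvtColor(c['image'],cv2.COLOR_BGR2HSV)
m=(cv2.inRange(hsv,(8,130,40),(30,255,255))>0)&(P[...,2]>112)&(P[...,2]<225)&(abs(P[...,0]-594)<30)
q=P[m]; print(q[:,1].min()-y,q[:,1].max()-y,len(q))
cv2.imwrite('pics/o.png',np.hstack([cv2.resize(c['image'][120:300,160:360],(400,360)),cv2.resize(load('o1')['image'][190:290,290:400],(396,360))]))
E
```

```text
57.9083 [-0.1 -0.1  0.7]
(np.float64(217.38586986153294), (592.77880859375, 161.36599731445312, 18.644786834716797), array([593.00002508, 161.56542827]), np.float64(16.732271118007553), array([592.83096326, 161.57189473]), np.float64(0.1934409599232831), np.float64(0.0), np.float64(32.42858093221025), np.float64(36.87794645519665))
-33.679336185757876 33.38783070089494 200
```

View pics/o.png

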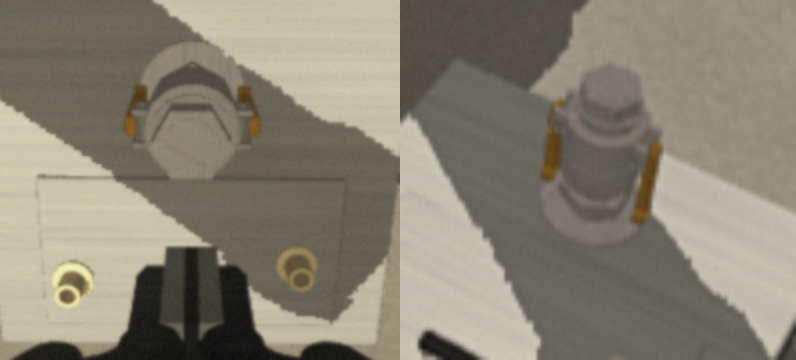

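```bash
python3 -c "
from workcell import *
finish_job()"
```

```text
the job is handed in; nothing more can be done
```

The fill port is closed and the job was handed in at about 58 s of the 72 s allowed. The finish call reports no verdict, so the results below are from my own readings.

**What I did**
- I picked the tallest of the three hex plugs: its top read 57–58 mm, the other two about 43 mm. I gripped it by its head and lowered it into the bore with no contact at the rim.
- I pressed through the seal in small steps until it bottomed. The wrist sensor read 26.4 N, about 28 N on the coupler once the plug's weight is allowed for. I held that for over 0.3 s with both arms still slightly raised, at about -0.24 and -0.21 rad.
- I swung both arms down together, with the open gripper straddling the plug, to roughly 1 rad by eye. I then pushed each one to its stop with the closed, tilted fingers.

**Last checks**
- **Arms:** they stopped firmly at nearly the same distance from the axis, 42.0 and 42.2 mm. Peak push was about 21 N on the left arm and about 25 N on the right, under the 35 N limit. Over their outer faces they measured about 67 mm, against 68 mm nominal when home.
- **Plug height:** the head top read 217.4 mm, against about 217.8 mm expected when locked.
- **Plug position:** the plug centre read about 0.8 mm from the coupler centre as seen from the same side. It is about 1.5 mm from the averaged centre, but a single view is biased by roughly 0.7 mm or more. That view was taken from higher up, so this check is good to about 1 mm only.
- **Tilt:** I checked upright only by eye, and it looked straight.
- **Other parts:** the bushings look undisturbed, and I never touched the other parts. The robot was clear of everything at hand-in.

One disagreement: during the straddle push the wrist sensor showed almost no vertical force, so I confirmed from pictures that the arms were moving.

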